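# Mark both ends of a shelf board in the dowel jig and rack it

### The job

Mark both ends of the loose dark board in the blue dowel-marking jig: first push its red-painted end squarely into the jig until the steel spring bar is fully back and hold it there for a moment, then turn the board end for end and do the same with the plain end. Then slide the board flat into the free upper slot of the plywood rack, plain end first and fully home against the back, so that the red end sticks out, and let go. Do not shove or tip the paint tin, glue bottle, jar or sanding block.

Things in the scene. Friction and masses are not known exactly. Their poses are not given: they have to be found in the camera images.
- board: loose dark wooden board, 160 long (x), 60 wide (y), 20 thick (z) mm, 0.1 to 0.2 kg, lying flat on the bench. Origin: centre of its underside; x points along its length to the red end, z up. The last 22 mm at the +x end are painted red
- board_red (a point): centre of the board's red end face (board x = +80 mm, 10 mm above its underside)
- board_plain (a point): centre of the board's plain end face (board x = -80 mm, 10 mm above its underside)
- jig: blue dowel-marking jig, fixed, open towards its own -x (roughly at the robot). Origin on the bench, on its centre line; x points into the jig. Two cheeks 15 mm thick, 36 mm high, 65 mm apart inside, from x = -25 to +30 mm; behind them a block 95 mm wide, 45 mm high, x = 30 to 60 mm, with thin pins 28 mm out behind. No base plate: the board lies on the bench between the cheeks
- jig_face (a point): centre of the front face of the steel spring bar, 10 mm above the bench, between the cheeks at jig x = -10 mm when free (15 mm inside the cheeks' front ends); moves with the bar; axes as the jig's. The bar is 62 mm wide, 3 to 37 mm above the bench
- jig_bar (a joint): travel of the steel spring bar along jig +x, in m: 0 free, 0.008 fully back against its stop (marks are made beyond 0.006). It springs back; 2.4 N to start, 12 N at the stop
- rack: fixed plywood rack, 134 deep (x), 88 wide (y), 65 high (z) mm, open towards its own -x (roughly at the robot). Origin: centre of underside; x points into the slots. Lower slot: holds a finished board. Upper slot: free, 64 wide, 24 high (z = 35 to 59), 124 deep (x = -67 to +57); its roof is a strip 18 mm wide along each side wall, open between. A board fully home sticks out 36 mm
- rack_mouth (a point): middle of the upper slot's floor edge at the mouth (rack x = -67 mm, z = 35 mm)
- rack_stop (a point): centre of the upper slot's back stop face (rack x = +57 mm, z = 45 mm)
- tin: bystander: paint tin, steel with a blue label, diameter 86, height 110 mm, standing; origin centre of its underside
- glue: bystander: white glue bottle with a red cap, diameter 60, height 190 mm, standing; origin centre of its underside
- jar: bystander: amber jar, diameter 60, height 75 mm, standing; origin centre of its underside
- sander: bystander: cork sanding block with a green grip, 110 x 60 x 42 mm, lying flat; origin centre of its underside
Things that resemble listed ones, but are neither listed nor needed, are in the scene too. Of the things that look like the board, the smallest one is meant.

How it is judged:
On the way, in this order (a step that is already met when the one before it is completed fails the run):
1. the red end is held square against the jig's bar, bar pushed back more than 6 mm, for 0.2 s (value of joint jig_bar above 0.006 m and x of board_red in the frame of jig_face between -0.004 and 0.003 m and y of board_red in the frame of jig_face between -0.006 and 0.006 m and z of board_red in the frame of jig_face between -0.008 and 0.01 m and angle between the x axis of board and the x axis of jig, either way round below 0.07 rad), for 0.2 s.
2. the plain end is held square against the jig's bar, bar pushed back more than 6 mm, for 0.2 s (value of joint jig_bar above 0.006 m and x of board_plain in the frame of jig_face between -0.004 and 0.003 m and y of board_plain in the frame of jig_face between -0.006 and 0.006 m and z of board_plain in the frame of jig_face between -0.008 and 0.01 m and angle between the x axis of board and the x axis of jig, either way round below 0.07 rad), for 0.2 s.
At the end, for the whole second after the job is handed in: The board lies at rest, flat in the rack's upper slot, plain end within 6 mm of the back stop and red end sticking out; the tin, glue bottle, jar and sanding block still stand within 30 mm of where they were (x of board_plain in the frame of rack_stop between -0.006 and 0.003 m and y of board_plain in the frame of rack_stop between -0.006 and 0.006 m and z of board_plain in the frame of rack_stop between -0.004 and 0.006 m and angle between the x axis of board and the x axis of rack, either way round below 0.06 rad and angle between the z axis of board and the z axis of rack, either way round below 0.06 rad and linear speed of board below 0.01 m/s and distance of each of tin, glue, jar, sander from where it was at the start of the episode below 0.03 m and angle between each of tin, glue, jar, sander's own z axis and vertical below 0.2 rad); the robot touches nothing.
It fails at once if the paint tin is shoved more than 30 mm or tipped (distance of tin from where it was at the start of the episode above 0.03 m or angle between tin's own z axis and vertical above 0.3 rad).
It fails at once if the glue bottle is shoved more than 30 mm or tipped (distance of glue from where it was at the start of the episode above 0.03 m or angle between glue's own z axis and vertical above 0.3 rad).
It fails at once if the jar is shoved more than 30 mm or tipped (distance of jar from where it was at the start of the episode above 0.03 m or angle between jar's own z axis and vertical above 0.3 rad).
It fails at once if the sanding block is shoved more than 30 mm or tipped (distance of sander from where it was at the start of the episode above 0.03 m or angle between sander's own z axis and vertical above 0.3 rad).
It also fails if it takes over 72 s, if anything falls off the work surface, if the arm or the gripper's body presses on something with over 40 N, if the wrist force passes 120 N, or if a joint passes its speed limit or range.

### The arm

A 7-joint arm with a two-finger parallel gripper is mounted at the origin on the work surface. World frame = base frame: x ahead of the robot, y to its left, z up, the work surface at z = 0. Lengths are in m, angles in rad, forces in N, time in s.
With the tool pointing down it reaches from about 0.4 to 0.85 m from the base axis. Payload 4.5 kg.
Tool frame: the origin (TCP) lies at the very end of the fingers, on their centre line; the grasp point (between the pads) lies 19 mm behind it; z points along the fingers, y is the line along which they close (so a half turn about z gives the same grasp; the last joint's range is limited). The gripper opens to 88 mm and grips with 3 to 60 N. Pads are 18 mm wide; open, the fingers measure 123 mm over their backs; the gripper's body (75 mm by 187 mm) begins 45 mm behind the grasp point.
Start: joints at [1.381, 0.689, -0.195, 1.565, 0.157, 0.902, -0.215], TCP at [0.139, -0.609, 0.239] pointing down, gripper open.
Joint ranges: [-3.01, 3.01], [-0.46, 2.08], [-1.47, 1.51], [0.13, 2.56], [-1, 4.14], [0.04, 2.09], [-2.66, 2.66]. Speed limits (rad/s): [2.57, 2.57, 3.14, 3.14, 3.14, 3.14, 3.14].

### API

Orientations are given as a unit quaternion [x, y, z, w].
In Python, from plant import r gives the robot as it stands. The module is installed in compiled form; this text tells all that it offers.
- The arm moves only by the shell command python3 -m pendant 'ROWS' [FORCE]. ROWS is JSON, one flat list of numbers, 7 for each row, row after row: the opening, from 0 (shut) to 1 (fully open), then the shift along the tool's x, y, z scaled (see below), then the turn, a rotation vector about the tool's x, y, z scaled (see below). A call has 1 to 12 rows; each row is the pose to reach, as a shift and turn from the pose commanded when the call began, along the tool's axes at that moment; what a row does not reach only later rows make up. The controller multiplies each number of a shift by 0.15 m and each number of a turn by pi/2 rad. A row lasts 1/10 s, in which the tool goes at most 50 mm and 8.59 degrees, less where a joint would pass 70% of its speed; a pose out of reach is approached as far as the arm can. A call with a number of a shift or a turn outside -1 to 1 is refused whole. A call with a gripper value outside its range is refused whole. The fingers move at their own pace and stop on an object; FORCE is the grip in N (left out, the last holds). Time passes only in rows, so rows that repeat a pose let the fingers close. It gives the time, the measured TCP pose, the force, the opening and the grip force at its end, in the units of the state.
- r.get_state(): the state, without advancing time (a new reading comes with each control period).
- r.snapshot(name): name is "scene" or "top" or "wrist"; returns a dict with "img" (384x512x3 uint8, red, green, blue), "mtx" (3x3 intrinsics, pixels), "cam_to_world" (4x4, takes a point from camera to world coordinates). Camera axes: x right, y up, looking along -z (the intrinsics and any distortion apply to the point x, -y, -z); pixel columns grow to the right and rows downward; lengths in m; the calibration is good to about 2 mm. A picture is of the moment at which its call begins. There is no depth.
- r.finish_job(): hands the job in; it is judged then, once.
The state is a dict: "clock": time; "q": joint angles; "qd": joint speeds; "joint_torque": joint torques, N m; "tool_pos": TCP position; "eef_rot": TCP orientation; "contact_force": force on the tool from outside, world axes, zero at the start; "moment": the same for the moment, N m; "opening": opening from 0.0 (shut) to 1.0 (fully open); "finger_force": force on a finger pad.
Only numpy, scipy, OpenCV 4.12 (cv2) and the standard library are available. Lean on these libraries where they do the work, as an engineer would, in place of code of your own. Each camera call takes 0.05 s, during which the arm holds its last target. There are 200 camera calls.

## Working session

There is one attempt and no reset: what is moved stays moved. The work goes in short steps, Python scripts to look and compute and a shell command to move; the robot and the scene stay as the last step left them, time stands still between calls to the robot, and variables do not carry over. Pictures are saved under pics/ and viewed, at most 10 in all, crops included, and the job is handed in when it is done.

```bash
mkdir -p pics
python3 - <<'E'
from plant import r
import cv2,numpy as np
s=r.get_state();print({k:np.round(v,3).tolist() for k,v in s.items()})
for n in("scene","top"):
    d=r.snapshot(n);cv2.imwrite(f"pics/{n}0.png",d["img"][:,:,::-1]);print(n,d["mtx"].tolist(),np.round(d["cam_to_world"],4).tolist(),d.keys())
E
```

```text
{'clock': 0.0, 'q': [1.381, 0.69, -0.195, 1.566, 0.157, 0.902, -0.215], 'qd': [0.001, 0.0, 0.001, 0.001, -0.001, -0.002, 0.001], 'joint_torque': [0.0, -52.756, -1.267, -15.343, -0.053, 0.006, 0.0], 'tool_pos': [0.139, -0.609, 0.238], 'eef_rot': [0.994, 0.112, -0.0, -0.001], 'contact_force': [0.468, 0.253, 0.308], 'moment': [0.015, -0.011, 0.035], 'finger_force': 0.0, 'opening': 0.997}
scene [[408.1983081488249, 0.0, 261.368009114867], [0.0, 408.1983081488249, 197.35414391261386], [0.0, 0.0, 1.0]] [[0.4675, -0.5668, 0.6784, 1.4205], [0.8839, 0.2885, -0.368, -0.4707], [0.0129, 0.7716, 0.6359, 0.9035], [0.0, 0.0, 0.0, 1.0]] dict_keys(['img', 'mtx', 'cam_to_world'])
top [[385.0275721197715, 0.0, 250.96078676474409], [0.0, 385.0275721197715, 197.9046691587374], [0.0, 0.0, 1.0]] [[-0.0054, 0.9933, -0.1152, 0.3863], [-1.0, -0.0055, -0.0006, 0.0012], [-0.0013, 0.1152, 0.9933, 1.1699], [0.0, 0.0, 0.0, 1.0]] dict_keys(['img', 'mtx', 'cam_to_world'])
```

View pics/scene0.png

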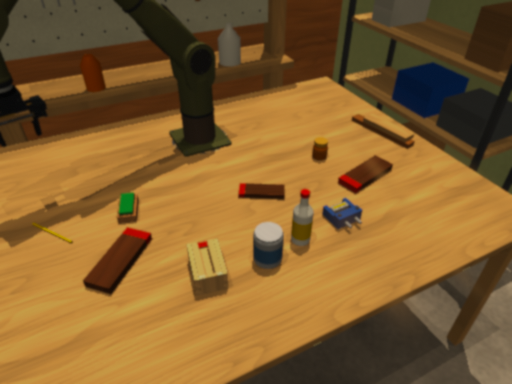

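View pics/top0.png

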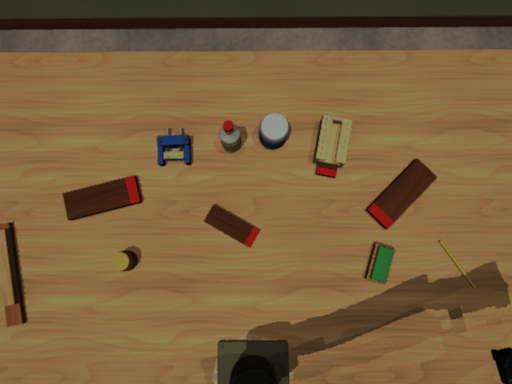

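The top view shows three dark boards: left (103,198), centre (232,225) and right (401,193). The centre one looks smallest. The jig is at (174,148), the rack at (333,142), the glue at (231,135), the tin at (274,130), the jar at (124,261) and the sander at (380,262). I'll measure these and crop the candidate.

```bash
cat > h.py <<'E'
from plant import r
import cv2,numpy as np
def cast(d,px,z):
    px=np.atleast_2d(np.asarray(px,float));n=np.c_[px,np.ones(len(px))]@np.linalg.inv(d["mtx"]).T
    R=d["cam_to_world"][:3,:3];o=d["cam_to_world"][:3,3]
    w=(n*[1,-1,-1])@R.T
    return o+w*((z-o[2])/w[:,2])[:,None]
def proj(d,P):
    P=np.atleast_2d(P);T=np.linalg.inv(d["cam_to_world"]);c=P@T[:3,:3].T+T[:3,3]
    c=c*[1,-1,-1];u=c@np.asarray(d["mtx"]).T;return u[:,:2]/u[:,2:]
def blobs(m,amin=40):
    cs,_=cv2.findContours(m.astype(np.uint8),cv2.RETR_EXTERNAL,cv2.CHAIN_APPROX_NONE)
    return [c[:,0] for c in cs if cv2.contourArea(c)>amin]
def hsv(d): return cv2.cvtColor(d["img"],cv2.COLOR_RGB2HSV).astype(int)
def rect(P):
    (c,s,a)=cv2.minAreaRect((P[:,:2]*1000).astype(np.float32));return np.round(c,1),np.round(s,1),round(a,1)
E
python3 - <<'E'
from h import *
d=r.snapshot("top");H=hsv(d);h,s,v=H[...,0],H[...,1],H[...,2]
red=((h<6)|(h>174))&(s>180)&(v>100)
dark=(v<90)&(s>90)&((h<14)|(h>172))
for n,m,z in(("red",red,.02),("board",red|dark,.02),("blue",(h>100)&(h<125)&(s>120)&(v>50),.036)):
    for c in blobs(m): print(n,c.mean(0).round(),rect(cast(d,c,z)))
i=d["img"][:,:,::-1]
a=cv2.resize(i[95:185,145:365],None,fx=3.4,fy=3.4,interpolation=3);b=cv2.resize(i[160:250,145:365],None,fx=3.4,fy=3.4,interpolation=3)[:290]
cv2.imwrite("pics/crop1.png",np.vstack([a,b[:290]]))
print(a.shape)
E
```

```text
red [251. 237.] (array([403.9,   1.4]), array([20.6, 58.8]), 59.8)
red [381. 215.] (array([ 465.4, -385.7]), array([78.9, 28.1]), 43.6)
red [132. 189.] (array([547.9, 361.4]), array([80.4, 29.2]), 14.1)
red [326. 171.] (array([ 600.2, -225.8]), array([58.3, 21.2]), 78.2)
red [228. 125.] (array([745.7,  72.9]), array([27.7, 25.3]), 89.7)
board [259. 364.] (array([ 42. , -22.7]), array([90. , 35.6]), 69.9)
board [130. 260.] (array([337.1, 359.4]), array([56.5, 39.8]), 4.9)
board [ 16. 272.] (array([303.4, 697.3]), array([296.2,  24.6]), 11.3)
board [232. 225.] (array([438.5,  60.5]), array([158.1,  60.3]), 60.4)
board [103. 197.] (array([523.6, 448.4]), array([ 85.4, 229.2]), 14.0)
board [326. 170.] (array([ 605.4, -226.3]), array([62.6, 39.5]), 79.1)
board [400. 194.] (array([ 530.8, -449.4]), array([ 85.4, 227.4]), 43.8)
board [228. 126.] (array([742.6,  71.4]), array([30.8, 31.6]), 89.7)
board [256.  22.] (array([1080.4,  -15.4]), array([  34.6, 1624.4]), 0.0)
blue [173. 147.] (array([667.8, 234.3]), array([84.1, 93.3]), 1.9)
(306, 748, 3)
```

View pics/crop1.png

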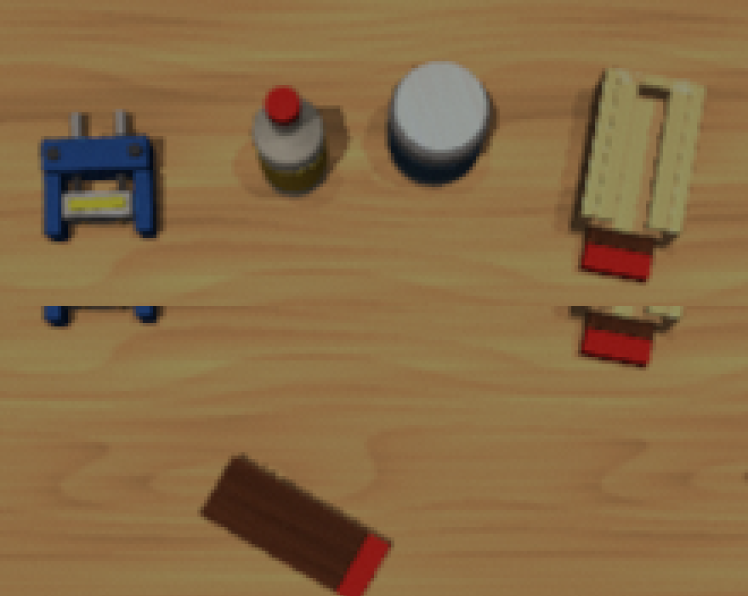

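The crop confirms it: the centre board at (232,225) measures 158x60 mm, matching 160x60. The left and right boards are 228x85, so they're lookalikes. The red-ended one at (326,170) is the finished board in the rack. I'll move over the target board.

```bash
python3 -m pendant '[1,1,-1,0,0,0,0, 1,1,-1,0,0,0,0, 1,1,-1,0,0,0,0, 1,1,-1,0,0,0,0, 1,1,-1,0,0,0,0]'
python3 -m pendant '[1,1,-1,0,0,0,0, 1,1,-1,0,0,0,0, 1,1,-1,0,0,0,0, 1,1,-1,0,0,0,0, 1,1,-1,0,0,0,0]'
python3 -m pendant '[1,0.7,-1,0,0,0,-0.528, 1,0.7,-1,0,0,0,-0.528, 1,0.7,-1,0,0,0,-0.528, 1,0.7,-1,0,0,0,-0.528, 1,0.7,-1,0,0,0,-0.528, 1,0.7,-1,0,0,0,-0.528, 1,0.7,-1,0,0,0,-0.528, 1,0.7,-1,0,0,0,-0.528]'
cat >> h.py <<'E'
from scipy.spatial.transform import Rotation as Ro
def st():
    s=r.get_state();M=Ro.from_quat(s["eef_rot"]).as_matrix()
    print("t",round(s["clock"],2),"p",np.round(s["tool_pos"],4),"yaw",round(np.degrees(np.arctan2(M[1,0],M[0,0])),2),"zax",np.round(M[:,2],3),"F",np.round(s["contact_force"],1),"op",round(s["opening"],3),"ff",round(s["finger_force"],1),"q7",round(s["q"][6],2));return s,M
def go(p,yaw):
    "units to command for TCP p and tool-x yaw in deg"
    s,M=st();y=np.degrees(np.arctan2(M[1,0],M[0,0]))
    T=Ro.from_euler("z",yaw,degrees=True).as_matrix()@np.diag([1,-1,-1.])
    rv=Ro.from_matrix(M.T@T).as_rotvec()
    print("shift",np.round(M.T@(np.array(p)-s["tool_pos"])/.15,3),"turn",np.round(rv/(np.pi/2),3))
E
python3 - <<'E'
from h import *
s,M=st()
d=r.snapshot("wrist");cv2.imwrite("pics/w1.png",d["img"][:,:,::-1])
print(np.round(d["cam_to_world"],3).tolist(),d["mtx"].round(1).tolist())
H=hsv(d);h,sa,v=H[...,0],H[...,1],H[...,2]
red=((h<6)|(h>174))&(sa>180)&(v>80); dark=(v<100)&(sa>90)&((h<14)|(h>172))
for n,m in(("red",red),("board",red|dark)):
    for c in blobs(m,300): print(n,c.mean(0).round(),rect(cast(d,c,.02)))
E
```

```text
clock: 0.65
tool_pos: [0.2551, -0.4244, 0.2388]
eef_rot: [0.993, 0.116, 0.001, -0.002]
contact_force: [-0.7, -0.8, 0.3]
opening: 0.999
finger_force: 0.0
clock: 1.15
tool_pos: [0.3679, -0.2457, 0.2389]
eef_rot: [0.993, 0.116, 0.001, -0.001]
contact_force: [-0.5, -0.5, 0.2]
opening: 1.0
finger_force: 0.0
clock: 1.95
tool_pos: [0.4337, -0.0818, 0.2386]
eef_rot: [0.865, 0.501, -0.0, 0.0]
contact_force: [-0.7, 0.4, 0.1]
opening: 1.0
finger_force: 0.0
t 1.95 p [ 0.4337 -0.0818  0.2386] yaw 60.12 zax [-0. -0. -1.] F [-0.7  0.4  0.1] op 1.0 ff 0.0 q7 -0.77
[[0.866, 0.482, 0.13, 0.467], [-0.499, 0.836, 0.226, -0.024], [0.0, -0.261, 0.965, 0.385], [0.0, 0.0, 0.0, 1.0]] [[326.2, 0.0, 259.7], [0.0, 326.2, 198.2], [0.0, 0.0, 1.0]]
red [394. 342.] (array([ 475.6, -371. ]), array([43.4, 41. ]), 60.0)
red [446. 207.] (array([ 599.9, -227.3]), array([61.7, 24.9]), 78.8)
red [198. 119.] (array([404.1,   1.4]), array([21.1, 60. ]), 60.0)
board [395. 346.] (array([ 476. , -370.4]), array([48. , 62.5]), 60.0)
board [454. 205.] (array([ 605.4, -226. ]), array([69.2, 47.2]), 79.4)
board [200.  59.] (array([430.8,  46.4]), array([125.8,  61.2]), 60.0)
```

Run:
```python
from h import *
go([.4249,.0379,.10],60.2);go([.4249,.0379,.004],60.2)
```

```text
t 2.0 p [ 0.4337 -0.0817  0.2387] yaw 60.14 zax [-0. -0. -1.] F [-0.2 -0.4 -0.5] op 1.0 ff 0.0 q7 -0.77
shift [ 0.663 -0.448  0.924] turn [ 0.     0.    -0.001]
t 2.0 p [ 0.4337 -0.0817  0.2387] yaw 60.14 zax [-0. -0. -1.] F [-0.2 -0.4 -0.5] op 1.0 ff 0.0 q7 -0.77
shift [ 0.663 -0.448  1.564] turn [ 0.     0.    -0.001]
```

```bash
python3 -m pendant '[1,0.663,-0.448,0.924,0,0,0, 1,0.663,-0.448,0.924,0,0,0, 1,0.663,-0.448,0.924,0,0,0, 1,0.663,-0.448,0.924,0,0,0, 1,0.663,-0.448,0.924,0,0,0, 1,0.663,-0.448,0.924,0,0,0]'
python3 - <<'E'
from h import *
go([.4249,.0379,.004],60.2)
d=r.snapshot("wrist");H=hsv(d);h,sa,v=H[...,0],H[...,1],H[...,2]
red=((h<6)|(h>174))&(sa>180)&(v>80)
for c in blobs(red,300): print(c.mean(0).round(),rect(cast(d,c,.02)))
E
```

```text
clock: 2.6
tool_pos: [0.4245, 0.0382, 0.1001]
eef_rot: [0.865, 0.502, -0.001, 0.0]
contact_force: [0.2, -0.6, -1.0]
opening: 0.998
finger_force: 0.0
t 2.6 p [0.4245 0.0382 0.1001] yaw 60.33 zax [-0.001 -0.002 -1.   ] F [ 0.2 -0.6 -1. ] op 0.998 ff 0.0 q7 -1.19
shift [0.001 0.004 0.641] turn [-0.     0.001  0.001]
[260. 258.] (array([403.8,   2.3]), array([21.5, 59.2]), 60.2)
```

Consistent, so I'll descend and grip.

```bash
python3 -m pendant '[1,0,0,0.3,0,0,0, 1,0,0,0.5,0,0,0, 1,0,0,0.6,0,0,0, 1,0,0,0.64,0,0,0, 1,0,0,0.64,0,0,0, 0.5,0,0,0.64,0,0,0, 0.5,0,0,0.64,0,0,0, 0.5,0,0,0.64,0,0,0, 0.5,0,0,0.64,0,0,0, 0.5,0,0,0.64,0,0,0, 0.5,0,0,0.64,0,0,0, 0.5,0,0,0.64,0,0,0]' 40
python3 - <<'E'
from h import *
st()
for n in("top","scene"):
    d=r.snapshot(n);H=hsv(d);h,s,v=H[...,0],H[...,1],H[...,2]
    for c in blobs((h>100)&(h<125)&(s>130)&(v>40)): print(n,c.mean(0),len(c))
    np.save(f"{n}.npy",d["img"])
d=r.snapshot("top");i=d["img"][:,:,::-1]
i2=cv2.resize(i[120:175,148:204],None,fx=10,fy=10,interpolation=3)
cv2.imwrite("pics/jigtop.png",i2)
E
```

```text
clock: 3.85
tool_pos: [0.4255, 0.0371, 0.0051]
eef_rot: [0.865, 0.502, 0.0, 0.002]
contact_force: [1.2, -3.3, 8.7]
opening: 0.676
finger_force: 40.0
t 3.85 p [0.4255 0.0371 0.0051] yaw 60.2 zax [ 0.003 -0.004 -1.   ] F [ 1.2 -3.3  8.7] op 0.676 ff 40.0 q7 -2.51
top [172.56493506 147.18181818] 154
scene [350.34883721 210.23255814] 43
scene [428.1827957   87.44623656] 186
```

```bash
python3 -m pendant '[0.5,0,0,-0.1,0,0,0, 0.5,0,0,-0.4,0,0,0, 0.5,0,0,-0.6,0,0,0, 0.5,0,0,-0.6,0,0,0, 0.5,0,0,-0.6,0,0,0]'
python3 - <<'E'
from h import *
s,_=st();print(np.round(s["q"],2))
d=r.snapshot("wrist");cv2.imwrite("pics/w2.png",d["img"][:,:,::-1])
H=hsv(d);h,sa,v=H[...,0],H[...,1],H[...,2]
red=((h<6)|(h>174))&(sa>180)&(v>80)
for c in blobs(red,300): print(c.mean(0).round(),rect(cast(d,c,.105)))
E
```

```text
clock: 4.5
tool_pos: [0.4257, 0.0394, 0.097]
eef_rot: [0.865, 0.502, 0.002, 0.001]
contact_force: [1.1, -0.4, -1.6]
opening: 0.677
finger_force: 40.0
t 4.5 p [0.4257 0.0394 0.097 ] yaw 60.27 zax [ 0.005  0.001 -1.   ] F [ 1.1 -0.4 -1.6] op 0.677 ff 40.0 q7 -1.8
[ 0.06  0.76 -0.42  2.26  1.05  0.32 -1.8 ]
[260. 341.] (array([403.6,   1. ]), array([18.7, 62.3]), 60.0)
```

View pics/w2.png

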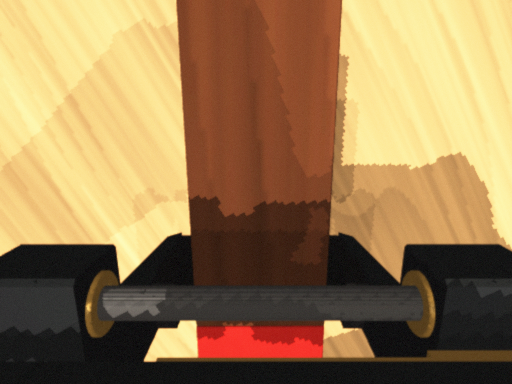

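```bash
python3 -m pendant '[0.5,0.7,-0.1,-0.95,0,0,0, 0.5,0.7,-0.1,-0.95,0,0,0, 0.5,0.7,-0.1,-0.95,0,0,0, 0.5,0.7,-0.1,-0.95,0,0,0, 0.5,0.7,-0.1,-0.95,0,0,0]'
python3 -m pendant '[0.5,0.72,-0.1,0,0,0,0, 0.5,0.72,-0.1,0,0,0,0, 0.5,0.72,-0.1,0,0,0,0, 0.5,0.72,-0.1,0,0,0,0, 0.5,0.72,-0.1,0,0,0,0]'
python3 - <<'E'
from h import *
s,_=st();print(np.round(s["q"],2))
d=r.snapshot("wrist");cv2.imwrite("pics/w3.png",cv2.resize(d["img"][:,:,::-1],None,fx=1.5,fy=1.5))
np.savez("w3.npz",**d)
E
```

```text
clock: 5.05
tool_pos: [0.4661, 0.1408, 0.2385]
eef_rot: [0.864, 0.503, 0.004, 0.0]
contact_force: [1.3, 0.4, -2.0]
opening: 0.678
finger_force: 40.0
clock: 5.55
tool_pos: [0.503, 0.2358, 0.2343]
eef_rot: [0.865, 0.502, -0.003, 0.002]
contact_force: [0.4, -0.5, -2.4]
opening: 0.675
finger_force: 40.0
t 5.55 p [0.503  0.2358 0.2343] yaw 60.28 zax [-0.003 -0.005 -1.   ] F [ 0.4 -0.5 -2.4] op 0.675 ff 40.0 q7 -1.6
[-0.09  0.69 -0.74  1.76  0.57  0.92 -1.6 ]
```

View pics/w3.png

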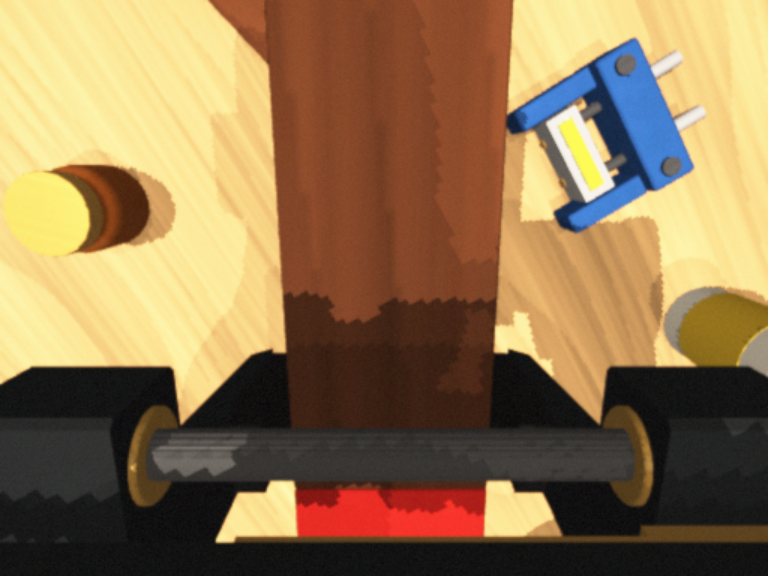

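The jig is clear in this view (1.5x pixels). The block top is at (595,68)-(637,40)-(693,165)-(655,188), the bolt heads are at (625,65) and (672,166), and the cheek fronts are at (515,120) and (570,222). The jar is at left, the glue at lower right.

Run:
```python
from h import *
d=dict(np.load("w3.npz"));H=hsv(d);h,s,v=H[...,0],H[...,1],H[...,2]
blue=(h>100)&(h<125)&(s>120)
print(np.histogram(v[blue],8))
c=cast(d,np.array([[595,68],[637,40],[693,165],[655,188]])/1.5,.045)*1000
print(c.round(1),np.linalg.norm(np.diff(c,axis=0),axis=1).round(1))
b=cast(d,np.array([[625,65],[672,166]])/1.5,.047)*1000;print(b.round(1),b.mean(0),np.degrees(np.arctan2(*(b[0]-b[1])[[1,0]]))-90)
k=cast(d,np.array([[508,112],[527,120],[577,217],[555,207]])/1.5,.036)*1000;print("cheek",k.round(1))
yel=(h>24)&(h<34)&(s>200)&(v>180)
yel[:, :340]=0
for c in blobs(yel,20): print("label",c.mean(0),rect(cast(d,c,.037)))
top=blue&(v>110)
for c in blobs(top,30): print("top",c.mean(0).round(),rect(cast(d,c,.045)))
```

```text
(array([   4,   88, 1092,  120,  185,  207,  434, 3422]), array([  6.   ,  33.375,  60.75 ,  88.125, 115.5  , 142.875, 170.25 ,
       197.625, 225.   ]))
[[677.  279.9  45. ]
 [706.  281.7  45. ]
 [709.6 193.3  45. ]
 [682.3 191.8  45. ]] [29.1 88.5 27.4]
[[693.1 272.3  47. ]
 [696.4 200.2  47. ]] [694.73287125 236.23854564  47.        ] 2.6298145029618496
cheek [[620.2 283.5  36. ]
 [628.9 272.7  36. ]
 [631.6 197.6  36. ]
 [621.2 211.5  36. ]]
top [404. 135.] (array([650. , 198.8]), array([52.9, 14. ]), 2.5)
top [370.  65.] (array([647.8, 276. ]), array([51.8, 14.6]), 1.8)
top [429.  76.] (array([693.4, 237.7]), array([28.4, 93.1]), 2.0)
```

Jig origin is about (0.649, 0.236) at 2.1°, and block and cheeks agree. Next I turn the red end towards the jig.

```bash
python3 -m pendant '[0.5,0.1,0.15,0,0,0,-0.68, 0.5,0.1,0.15,0,0,0,-0.68, 0.5,0.1,0.15,0,0,0,-0.68, 0.5,0.1,0.15,0,0,0,-0.68, 0.5,0.1,0.15,0,0,0,-0.68, 0.5,0.1,0.15,0,0,0,-0.68, 0.5,0.1,0.15,0,0,0,-0.68, 0.5,0.1,0.15,0,0,0,-0.68, 0.5,0.1,0.15,0,0,0,-0.68]' | head -3
python3 -m pendant '[0.5,0,0,0,0,0,-0.67, 0.5,0,0,0,0,0,-0.67, 0.5,0,0,0,0,0,-0.67, 0.5,0,0,0,0,0,-0.67, 0.5,0,0,0,0,0,-0.67, 0.5,0,0,0,0,0,-0.67, 0.5,0,0,0,0,0,-0.67, 0.5,0,0,0,0,0,-0.67, 0.5,0,0,0,0,0,-0.67]'|head -3
python3 - <<'E'
from h import *
go([.5441,.2322,.08],182.1); print(np.round(r.get_state()["q"],2))
E
```

```text
clock: 6.5
tool_pos: [0.5309, 0.239, 0.236]
eef_rot: [0.49, 0.872, -0.001, 0.0]
clock: 7.4
tool_pos: [0.5309, 0.2403, 0.2364]
eef_rot: [-0.013, 1.0, -0.0, 0.0]
t 7.4 p [0.5309 0.2403 0.2364] yaw -178.46 zax [ 0.    -0.001 -1.   ] F [ 0.4 -0.  -1.6] op 0.68 ff 40.0 q7 0.25
shift [-0.087 -0.056  1.043] turn [-0.    -0.    -0.006]
[ 0.11  0.92 -1.25  1.67  0.92  1.26  0.25]
```

```bash
python3 -m pendant '[0.5,-0.087,-0.056,1,0,0,-0.006, 0.5,-0.087,-0.056,1,0,0,-0.006, 0.5,-0.087,-0.056,1,0,0,-0.006, 0.5,-0.087,-0.056,1,0,0,-0.006, 0.5,-0.087,-0.056,1,0,0,-0.006]' | head -3
python3 - <<'E'
from h import *
go([.5441,.2322,.008],182.1); print(np.round(r.get_state()["q"],2))
d=r.snapshot("top");H=hsv(d);h,sa,v=H[...,0],H[...,1],H[...,2]
red=((h<6)|(h>174))&(sa>180)&(v>80)
for c in blobs(red,20): print(c.mean(0).round(),rect(cast(d,c,.105)))
E
```

```text
clock: 7.9
tool_pos: [0.5439, 0.2332, 0.0873]
eef_rot: [-0.02, 1.0, 0.0, -0.0]
t 7.9 p [0.5439 0.2332 0.0873] yaw -177.73 zax [-0.001  0.    -1.   ] F [ 1.2  1.1 -0.8] op 0.674 ff 40.0 q7 0.15
shift [-0.001 -0.007  0.528] turn [ 0.    -0.001  0.002]
[ 0.08  1.11 -1.12  1.76  1.15  1.08  0.15]
[380. 215.] (array([ 460.3, -356.4]), array([75. , 29.9]), 43.6)
[134. 199.] (array([507.9, 327.4]), array([20.6, 29.4]), 13.9)
[331. 172.] (array([ 581.1, -223.3]), array([24.7, 22.4]), 78.1)
[228. 125.] (array([717.7,  67.6]), array([26.4, 25.6]), 0.0)
```

```bash
python3 -m pendant '[0.5,0,-0.007,0.3,0,0,0.002, 0.5,0,-0.007,0.45,0,0,0.002, 0.5,0,-0.007,0.53,0,0,0.002, 0.5,0,-0.007,0.53,0,0,0.002, 0.5,0,-0.007,0.53,0,0,0.002]' | head -5
python3 - <<'E'
from h import *
go([.649-.070,.236-.070*.0366,.008],182.1)
d=r.snapshot("scene");H=hsv(d);h,sa,v=H[...,0],H[...,1],H[...,2]
red=((h<6)|(h>174))&(sa>180)&(v>80)
for c in blobs(red,15): print(c.mean(0).round(),rect(cast(d,c,.02)))
i=d["img"][:,:,::-1];cv2.imwrite("pics/s2.png",cv2.resize(i[120:270,250:420],None,fx=4,fy=4,interpolation=3))
E
```

```text
clock: 8.45
tool_pos: [0.5453, 0.2331, 0.0095]
eef_rot: [-0.019, 1.0, 0.001, 0.001]
contact_force: [-0.1, 0.4, -1.4]
opening: 0.676
t 8.45 p [0.5453 0.2331 0.0095] yaw -177.82 zax [ 0.003  0.003 -1.   ] F [-0.1  0.4 -1.4] op 0.676 ff 40.0 q7 0.07
shift [-0.225 -0.007  0.011] turn [0.002 0.002 0.001]
[202. 244.] (array([ 592.6, -219.2]), array([21.6, 15. ]), 82.6)
[137. 233.] (array([ 458.3, -380.3]), array([82.6, 27.4]), 43.9)
[327. 199.] (array([586.3, 237.3]), array([31.3, 59.4]), 3.1)
[305. 192.] (array([523.9, 189.3]), array([31.2, 51.2]), 57.8)
[351. 182.] (array([543.3, 367.3]), array([84.8, 39.3]), 12.3)
```

View pics/s2.png

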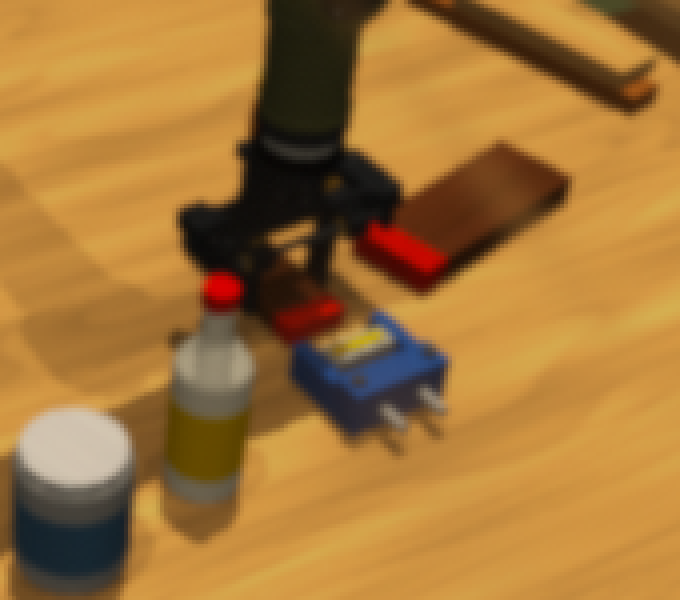

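The red end (crop 305,318) sits square in front of the jig mouth. I'll enter the mouth gently.

```bash
python3 -m pendant '[0.5,-0.05,-0.007,0.02,0,0,0, 0.5,-0.1,-0.007,0.02,0,0,0, 0.5,-0.15,-0.007,0.02,0,0,0, 0.5,-0.19,-0.007,0.02,0,0,0, 0.5,-0.225,-0.007,0.02,0,0,0, 0.5,-0.225,-0.007,0.02,0,0,0]' | head -5
python3 - <<'E'
from h import *
go([.649-.0535,.236-.0535*.0366,.008],182.1)
d=r.snapshot("wrist");np.savez("w4.npz",**d);cv2.imwrite("pics/w4.png",cv2.resize(d["img"][:,:,::-1],None,fx=1.5,fy=1.5))
E
```

```text
clock: 9.1
tool_pos: [0.5787, 0.2331, 0.0052]
eef_rot: [-0.019, 1.0, 0.001, 0.0]
contact_force: [-2.6, 0.0, 5.3]
opening: 0.678
t 9.1 p [0.5787 0.2331 0.0052] yaw -177.82 zax [ 0.     0.002 -1.   ] F [-2.6  0.   5.3] op 0.678 ff 40.0 q7 0.17
shift [-0.112  0.002 -0.019] turn [0.001 0.    0.001]
```

```bash
python3 -m pendant '[0.5,-0.03,0,-0.01,0,0,0, 0.5,-0.06,0,-0.01,0,0,0, 0.5,-0.085,0,-0.01,0,0,0, 0.5,-0.1,0,-0.01,0,0,0, 0.5,-0.11,0,-0.01,0,0,0, 0.5,-0.11,0,-0.01,0,0,0, 0.5,-0.11,0,-0.01,0,0,0, 0.5,-0.11,0,-0.01,0,0,0]'
python3 - <<'E'
from h import *
st()
E
```

```text
clock: 9.95
tool_pos: [0.5913, 0.2319, 0.0053]
eef_rot: [-0.02, 1.0, -0.001, -0.003]
contact_force: [-9.1, -2.6, 5.3]
opening: 0.677
finger_force: 40.0
t 9.95 p [0.5913 0.2319 0.0053] yaw -177.75 zax [-0.006 -0.002 -1.   ] F [-9.1 -2.6  5.3] op 0.677 ff 40.0 q7 0.22
```

```bash
python3 -m pendant '[0.5,-0.04,0,-0.01,0,0,0, 0.5,-0.07,0,-0.01,0,0,0, 0.5,-0.09,0,-0.01,0,0,0, 0.5,-0.09,0,-0.01,0,0,0, 0.5,-0.09,0,-0.01,0,0,0, 0.5,-0.09,0,-0.01,0,0,0]'
python3 -m pendant '[0.5,-0.03,0,0,0,0,0, 0.5,-0.03,0,0,0,0,0, 0.5,-0.03,0,0,0,0,0, 0.5,-0.03,0,0,0,0,0, 0.5,-0.03,0,0,0,0,0, 0.5,-0.03,0,0,0,0,0]'
python3 - <<'E'
from h import *
st()
d=r.snapshot("scene");i=d["img"][:,:,::-1];cv2.imwrite("pics/s3.png",cv2.resize(i[160:250,290:390],None,fx=6,fy=6,interpolation=3))
E
```

```text
clock: 10.55
tool_pos: [0.5958, 0.2321, 0.0053]
eef_rot: [-0.022, 1.0, -0.003, -0.011]
contact_force: [-27.3, -6.1, 9.5]
opening: 0.676
finger_force: 40.0
clock: 11.15
tool_pos: [0.5965, 0.2321, 0.0051]
eef_rot: [-0.023, 1.0, -0.004, -0.015]
contact_force: [-33.7, -7.7, 14.2]
opening: 0.677
finger_force: 40.0
t 11.15 p [0.5965 0.2321 0.0051] yaw -177.32 zax [-0.029 -0.008 -1.   ] F [-33.7  -7.7  14.2] op 0.677 ff 40.0 q7 0.27
```

View pics/s3.png

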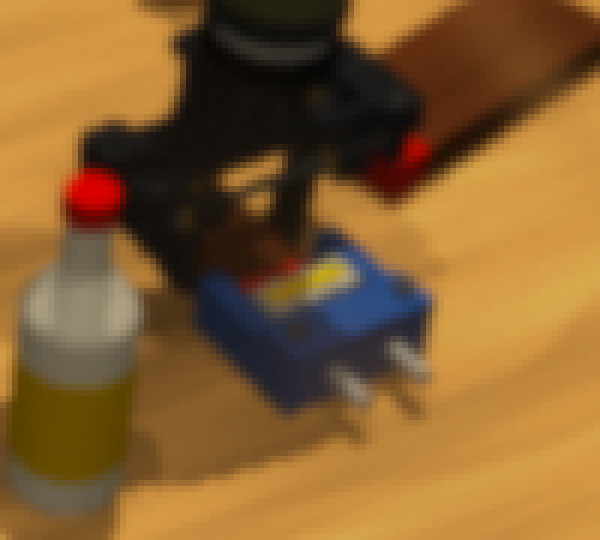

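The bar is fully back against the block: the force jumped to 34 N with under 1 mm of travel, and it was held for 0.6 s. Next I back out and lift.

```bash
python3 -m pendant '[0.5,0.1,0,0,0,0,0, 0.5,0.3,0,-0.02,0,0,0, 0.5,0.55,0,-0.04,0,0,0, 0.5,0.55,0,-0.1,0,0,0, 0.5,0.55,0,-0.4,0,0,0, 0.5,0.55,0,-0.7,0,0,0, 0.5,0.55,0,-1,0,0,0, 0.5,0.55,0,-1,0,0,0]' | head -4
python3 -m pendant '[0.5,0,0,-0.5,0,0,0.9, 0.5,0,0,-0.5,0,0,0.9, 0.5,0,0,-0.5,0,0,0.9, 0.5,0,0,-0.5,0,0,0.9, 0.5,0,0,-0.5,0,0,0.9, 0.5,0,0,-0.5,0,0,0.9, 0.5,0,0,-0.5,0,0,0.9, 0.5,0,0,-0.5,0,0,0.9, 0.5,0,0,-0.5,0,0,0.9, 0.5,0,0,-0.5,0,0,0.9]' | head -4
python3 - <<'E'
from h import *
go([.51,.236-.139*.0366,.23],92.1); print(np.round(r.get_state()["q"],2))
E
```

```text
clock: 12.0
tool_pos: [0.5333, 0.2334, 0.1635]
eef_rot: [-0.019, 1.0, 0.004, 0.005]
contact_force: [1.0, -0.3, -1.3]
clock: 13.0
tool_pos: [0.5308, 0.2296, 0.2315]
eef_rot: [0.637, 0.771, -0.0, 0.0]
contact_force: [0.3, -0.0, -1.7]
t 13.0 p [0.5308 0.2296 0.2315] yaw 100.93 zax [ 0.    -0.001 -1.   ] F [ 0.3 -0.  -1.7] op 0.674 ff 40.0 q7 -0.96
shift [ 0.035 -0.135  0.01 ] turn [0.    0.001 0.098]
[ 0.02  0.78 -0.92  1.7   0.71  1.04 -0.96]
```

```bash
python3 -m pendant '[0.5,0.05,-0.27,0,0,0,0.9, 0.5,0.05,-0.27,0,0,0,0.9, 0.5,0.05,-0.27,0,0,0,0.9, 0.5,0.05,-0.27,0,0,0,0.9, 0.5,0.05,-0.27,0,0,0,0.9, 0.5,0.05,-0.27,0,0,0,0.9, 0.5,0.05,-0.27,0,0,0,0.9, 0.5,0.05,-0.27,0,0,0,0.9, 0.5,0.05,-0.27,0,0,0,0.9, 0.5,0.05,-0.27,0,0,0,0.9]' | head -4
python3 - <<'E'
from h import *
go([.489,.236-.160*.0366,.09],2.1); print(np.round(r.get_state()["q"],2))
E
```

```text
clock: 14.0
tool_pos: [0.4895, 0.2294, 0.2317]
eef_rot: [0.985, 0.173, 0.0, 0.0]
contact_force: [0.3, 1.1, -1.0]
t 14.0 p [0.4895 0.2294 0.2317] yaw 19.97 zax [ 0.    -0.001 -1.   ] F [ 0.3  1.1 -1. ] op 0.676 ff 40.0 q7 -2.18
shift [-0.001 -0.007  0.945] turn [ 0.001 -0.     0.199]
[-0.19  0.63 -0.55  1.82  0.44  0.82 -2.18]
```

```bash
python3 -m pendant '[0.5,0,-0.007,0,0,0,0.1, 0.5,0,-0.007,0.2,0,0,0.199, 0.5,0,-0.007,0.5,0,0,0.199, 0.5,0,-0.007,0.8,0,0,0.199, 0.5,0,-0.007,0.945,0,0,0.199, 0.5,0,-0.007,0.945,0,0,0.199, 0.5,0,-0.007,0.945,0,0,0.199]' | head -4
python3 - <<'E'
from h import *
go([.489,.236-.160*.0366,.007],2.1); print(np.round(r.get_state()["q"],2))
E
```

```text
clock: 14.7
tool_pos: [0.489, 0.2309, 0.0903]
eef_rot: [1.0, 0.02, 0.0, 0.0]
contact_force: [0.0, 0.3, -1.0]
t 14.7 p [0.489  0.2309 0.0903] yaw 2.33 zax [ 0. -0. -1.] F [ 0.   0.3 -1. ] op 0.676 ff 40.0 q7 -2.56
shift [-0.     0.005  0.556] turn [ 0.    -0.     0.003]
[-0.34  0.82 -0.31  1.93  0.52  0.47 -2.56]
```

```bash
python3 -m pendant '[0.5,0.03,0.005,0.1,0,0,0.003, 0.5,0.06,0.005,0.2,0,0,0.003, 0.5,0.1,0.005,0.28,0,0,0.003, 0.5,0.1,0.005,0.28,0,0,0.003]' | head -4
python3 - <<'E'
from h import *
go([.504,.236-.145*.0366,.007],2.1); print(np.round(r.get_state()["q"],3))
E
```

```text
clock: 15.1
tool_pos: [0.504, 0.2297, 0.0466]
eef_rot: [1.0, 0.017, -0.001, 0.001]
contact_force: [-0.6, -0.1, -0.9]
t 15.1 p [0.504  0.2297 0.0466] yaw 1.97 zax [-0.001 -0.001 -1.   ] F [-0.6 -0.1 -0.9] op 0.676 ff 40.0 q7 -2.57
shift [ 0.001 -0.007  0.264] turn [ 0.001  0.001 -0.001]
[-0.356  0.904 -0.264  1.905  0.548  0.405 -2.569]
```

```bash
python3 -m pendant '[0.5,0,-0.007,0.1,0,0,0, 0.5,0,-0.007,0.2,0,0,0, 0.5,0,-0.007,0.255,0,0,0, 0.5,0,-0.007,0.255,0,0,0]' | head -5
python3 - <<'E'
from h import *
go([.649-.010-.118,.236-.128*.0366,.007],2.1); print(np.round(r.get_state()["q"],3))
d=r.snapshot("wrist");np.savez("w5.npz",**d);cv2.imwrite("pics/w5.png",cv2.resize(d["img"][:,:,::-1],None,fx=1.5,fy=1.5))
E
```

```text
clock: 15.5
tool_pos: [0.5029, 0.2312, 0.0093]
eef_rot: [1.0, 0.018, -0.001, 0.001]
contact_force: [-0.4, -0.1, -0.2]
opening: 0.675
t 15.5 p [0.5029 0.2312 0.0093] yaw 2.04 zax [-0.001 -0.001 -1.   ] F [-0.4 -0.1 -0.2] op 0.675 ff 40.0 q7 -2.58
shift [0.121 0.004 0.015] turn [ 0.001  0.001 -0.001]
[-0.392  0.967 -0.207  1.909  0.561  0.325 -2.584]
```

View pics/w5.png

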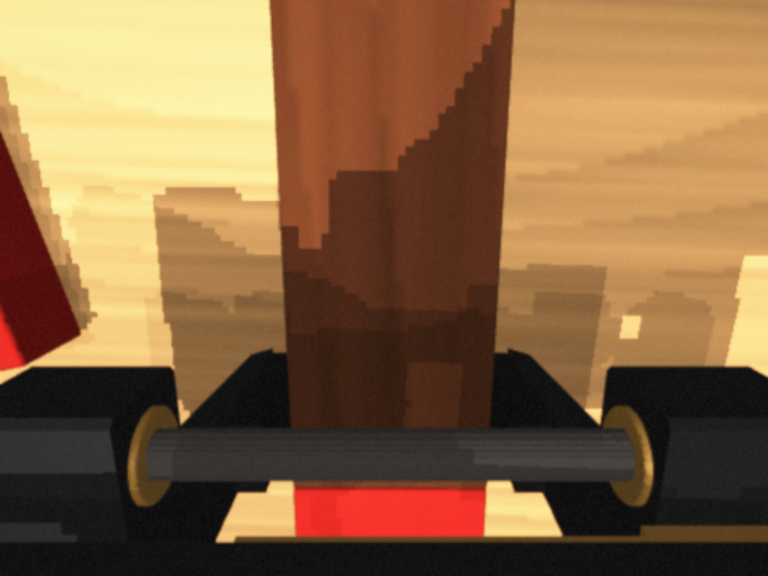

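```bash
python3 -m pendant '[0.5,0.03,0.002,0.01,0,0,0, 0.5,0.06,0.002,0.018,0,0,0, 0.5,0.09,0.002,0.018,0,0,0, 0.5,0.12,0.002,0.018,0,0,0, 0.5,0.12,0.002,0.018,0,0,0]' | head -5
python3 - <<'E'
from h import *
go([.5415,.236-.1075*.0366,.007],2.1); print(np.round(r.get_state()["q"],3))
E
```

```text
clock: 16.05
tool_pos: [0.5227, 0.2318, 0.0076]
eef_rot: [1.0, 0.017, 0.001, -0.0]
contact_force: [-0.7, -0.8, -1.5]
opening: 0.677
t 16.05 p [0.5227 0.2318 0.0076] yaw 1.96 zax [ 0.001  0.001 -1.   ] F [-0.7 -0.8 -1.5] op 0.677 ff 40.0 q7 -2.56
shift [0.125 0.002 0.004] turn [-0.    -0.001 -0.002]
[-0.364  0.981 -0.23   1.856  0.557  0.368 -2.557]
```

```bash
python3 -m pendant '[0.5,0.03,0.002,0.005,0,0,0, 0.5,0.06,0.002,0.005,0,0,0, 0.5,0.09,0.002,0.005,0,0,0, 0.5,0.12,0.002,0.005,0,0,0, 0.5,0.14,0.002,0.005,0,0,0, 0.5,0.16,0.002,0.005,0,0,0, 0.5,0.16,0.002,0.005,0,0,0]' | head -5
python3 -m pendant '[0.5,0.02,0,0,0,0,0, 0.5,0.04,0,0,0,0,0, 0.5,0.04,0,0,0,0,0, 0.5,0.04,0,0,0,0,0, 0.5,0.04,0,0,0,0,0]' | head -5
python3 - <<'E'
from h import *
st()
E
```

```text
clock: 16.75
tool_pos: [0.5387, 0.2317, 0.0054]
eef_rot: [1.0, 0.019, -0.006, 0.002]
contact_force: [-12.5, -0.9, 2.7]
opening: 0.679
clock: 17.25
tool_pos: [0.5399, 0.2314, 0.005]
eef_rot: [1.0, 0.019, -0.01, 0.003]
contact_force: [-20.5, -0.4, 6.9]
opening: 0.677
t 17.25 p [0.5399 0.2314 0.005 ] yaw 2.22 zax [-0.02  -0.007 -1.   ] F [-20.5  -0.4   6.9] op 0.677 ff 40.0 q7 -2.51
```

```bash
python3 -m pendant '[0.5,0.02,0,0,0,0,0, 0.5,0.04,0,0,0,0,0, 0.5,0.04,0,0,0,0,0, 0.5,0.04,0,0,0,0,0, 0.5,0.04,0,0,0,0,0]' | head -5
python3 - <<'E'
from h import *
st()
d=r.snapshot("scene");i=d["img"][:,:,::-1];cv2.imwrite("pics/s4.png",cv2.resize(i[160:250,290:390],None,fx=6,fy=6,interpolation=3))
E
```

```text
clock: 17.75
tool_pos: [0.5404, 0.2313, 0.0048]
eef_rot: [1.0, 0.02, -0.015, 0.004]
contact_force: [-31.9, -1.9, 16.0]
opening: 0.676
t 17.75 p [0.5404 0.2313 0.0048] yaw 2.28 zax [-0.029 -0.01  -1.   ] F [-31.9  -1.9  16. ] op 0.676 ff 40.0 q7 -2.5
```

View pics/s4.png

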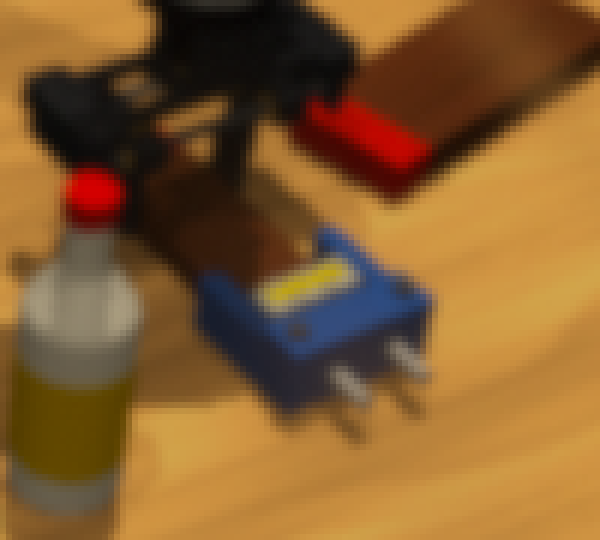

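The bar is fully back again: the label is at crop (308,284), the same place as before, at 32 N. Now I back out, lift, and measure the rack from the top camera.

```bash
python3 -m pendant '[0.5,-0.1,0,0,0,0,0, 0.5,-0.3,0,-0.02,0,0,0, 0.5,-0.5,0,-0.04,0,0,0, 0.5,-0.5,0,-0.1,0,0,0, 0.5,-0.5,0,-0.4,0,0,0, 0.5,-0.5,0,-0.7,0,0,0, 0.5,-0.5,0,-1,0,0,0, 0.5,-0.5,0,-1,0,0,0]' | head -4
python3 -m pendant '[0.5,0,0.3,-0.4,0,0,0, 0.5,0,0.6,-0.4,0,0,0, 0.5,0,1,-0.4,0,0,0, 0.5,0,1,-0.4,0,0,0, 0.5,0,1,-0.4,0,0,0]' | head -4
python3 - <<'E'
from h import *
s,_=st();print(np.round(s["q"],2))
d=r.snapshot("top");np.savez("t2.npz",**d);H=hsv(d);h,sa,v=H[...,0],H[...,1],H[...,2]
print(H[110:175:8,318:352:5].tolist()[2:6]); print(H[150,370:380].tolist())
E
```

```text
clock: 18.6
tool_pos: [0.4868, 0.2324, 0.1624]
eef_rot: [1.0, 0.017, 0.005, -0.003]
contact_force: [-0.1, 1.4, -1.0]
clock: 19.1
tool_pos: [0.4881, 0.0745, 0.216]
eef_rot: [1.0, 0.013, -0.001, 0.002]
contact_force: [0.0, 0.5, -2.5]
t 19.1 p [0.4881 0.0745 0.216 ] yaw 1.53 zax [-0.001 -0.004 -1.   ] F [ 0.   0.5 -2.5] op 0.676 ff 40.0 q7 -2.2
[ 0.03  0.58 -0.44  1.97  0.39  0.68 -2.2 ]
[[[16, 140, 106], [26, 101, 175], [25, 104, 174], [24, 102, 175], [17, 126, 174], [24, 103, 176], [25, 102, 175]], [[16, 130, 63], [24, 103, 175], [26, 99, 175], [25, 101, 175], [16, 127, 155], [25, 101, 175], [25, 101, 175]], [[24, 85, 129], [25, 101, 166], [23, 103, 175], [26, 100, 176], [22, 113, 117], [25, 99, 175], [22, 108, 174]], [[28, 90, 176], [26, 98, 175], [26, 97, 176], [21, 111, 175], [27, 95, 175], [25, 89, 175], [16, 134, 165]]]
[[17, 133, 173], [16, 133, 172], [16, 134, 173], [16, 133, 173], [16, 136, 173], [16, 133, 174], [16, 135, 172], [16, 134, 173], [16, 135, 172], [16, 135, 172]]
```

```bash
python3 -m pendant '[0.5,0.1,0.3,-0.1,0,0,0, 0.5,0.2,0.6,-0.15,0,0,0, 0.5,0.2,1,-0.15,0,0,0, 0.5,0.2,1,-0.15,0,0,0, 0.5,0.2,1,-0.15,0,0,0]' | head -4
python3 - <<'E'
from h import *
s,_=st();print(np.round(s["q"],2))
w=r.snapshot("wrist");np.savez("w6.npz",**w)
t=dict(np.load("t2.npz"))
for d,n in((t,"top"),(w,"wrist")):
    H=hsv(d);h,sa,v=H[...,0],H[...,1],H[...,2];m=(h>20)&(h<32)&(sa<125)&(v>155)
    m=cv2.morphologyEx(m.astype(np.uint8),cv2.MORPH_OPEN,np.ones((3,3)))
    for c in blobs(m,300): print(n,c.mean(0).round(),rect(cast(d,c,.065)),len(c))
cv2.imwrite("pics/w6.png",cv2.resize(w["img"][:,:,::-1],None,fx=1.5,fy=1.5))
E
```

```text
clock: 19.65
tool_pos: [0.5232, -0.0699, 0.2384]
eef_rot: [1.0, 0.016, -0.0, 0.0]
contact_force: [-0.3, -0.0, -1.2]
t 19.65 p [ 0.5232 -0.0699  0.2384] yaw 1.83 zax [-0.001 -0.    -1.   ] F [-0.3 -0.  -1.2] op 0.68 ff 40.0 q7 -1.87
[ 0.35  0.59 -0.48  1.85  0.37  0.79 -1.87]
top [ 71. 301.] (array([227.8, 505.3]), array([ 26.8, 134.5]), 3.7) 108
top [397. 299.] (array([ 225.6, -408.6]), array([146. ,  24.6]), 89.7) 117
top [343. 138.] (array([ 686.1, -269.7]), array([ 47.3, 135.4]), 88.2) 116
top [327. 139.] (array([ 689.5, -222.9]), array([ 44.3, 138.6]), 78.8) 112
wrist [166. 173.] (array([524.8,  26.6]), array([27.1, 44.6]), 7.7) 164
wrist [347. 186.] (array([ 522., -161.]), array([89.4, 34.7]), 2.4) 256
wrist [482. 127.] (array([ 569. , -275.5]), array([240.5,  71. ]), 13.1) 767
wrist [435.  36.] (array([ 652.5, -221.7]), array([69.3, 48. ]), 1.8) 246
wrist [103. 144.] (array([543.3,  87.8]), array([190.8, 261.3]), 80.0) 1659
```

View pics/w6.png

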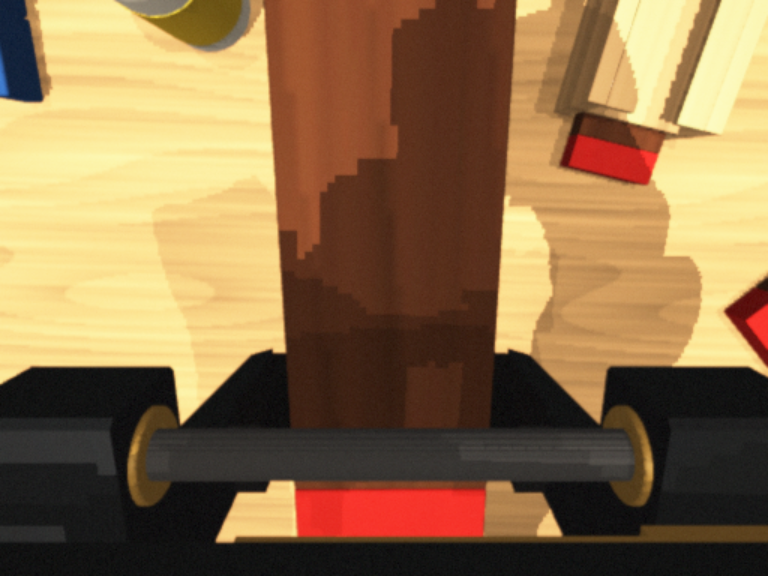

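The last picture shows the rack's mouth at top right. The roof's front corners are near (588,103) and (720,135), with the finished board's red end below it at (610,150). I'll compute the rack pose from this view and the top view.

Run:
```python
from h import *
w=dict(np.load("w6.npz"));t=dict(np.load("t2.npz"))
print((cast(w,np.array([[588,103],[720,135]])/1.5,.065)*1000).round(1))
H=hsv(t);h,sa,v=H[...,0],H[...,1],H[...,2];m=(h>20)&(h<32)&(sa<125)
for vm in(120,160):
  mm=(m&(v>vm)).astype(np.uint8);mm[:,:300]=0;mm[:,365:]=0;mm[:100]=0;mm[190:]=0
  P=np.argwhere(mm)[:,::-1]; n,l,s,_=cv2.connectedComponentsWithStats(mm);keep=[i for i in range(1,n) if s[i,4]>60]
  P=np.argwhere(np.isin(l,keep))[:,::-1]
  print(vm,len(P),rect(cast(t,P,.065)),cv2.boxPoints(cv2.minAreaRect(P.astype(np.float32))).round(1).tolist())
# row-wise extents of plywood in the top view
for y in range(112,172,5):
    x=np.where((m&(v>120))[y,300:365])[0]+300;print(y,"".join("#" if (m[y,c] and v[y,c]>160) else "+" if (m[y,c] and v[y,c]>100) else "." for c in range(308,358)))
print("wrist rows")
H=hsv(w);h,sa,v=H[...,0],H[...,1],H[...,2]
for y in range(2,100,6): print(y,v[y,376:512:4].tolist())
```

```text
[[ 630.1 -187.8   65. ]
 [ 614.1 -272.3   65. ]]
120 1372 (array([ 664.6, -238.3]), array([186.3, 189.8]), 87.0) [[299.70001220703125, 177.10000610351562], [302.6000061035156, 113.9000015258789], [366.70001220703125, 116.9000015258789], [363.8999938964844, 180.0]]
160 1257 (array([ 664.6, -238.3]), array([186.3, 189.8]), 87.0) [[299.70001220703125, 177.10000610351562], [302.6000061035156, 113.9000015258789], [366.70001220703125, 116.9000015258789], [363.8999938964844, 180.0]]
112 ..................................................
117 ...............+#######....#####..................
122 ..............+#########+.........+#########......
127 .............+###############....+##########......
132 ............+###############....+#########+.......
137 ...........+###+############...+##########........
142 ..........+###############....+##########.........
147 .........+################....+###################
152 .........+###############....+##########..........
157 ........+###############....+##########...........
162 .................++++##......+++++####............
167 ..........
[... 2281 characters left out ...]
251, 251, 251, 252, 252, 251]
80 [146, 141, 38, 69, 101, 91, 73, 68, 68, 103, 178, 249, 252, 252, 252, 252, 244, 161, 153, 245, 252, 252, 252, 252, 252, 252, 252, 252, 252, 252, 252, 252, 252, 252]
86 [176, 106, 44, 99, 93, 85, 85, 84, 86, 89, 86, 123, 143, 125, 96, 136, 205, 242, 251, 212, 137, 137, 171, 242, 252, 252, 252, 252, 252, 252, 251, 252, 251, 251]
92 [174, 87, 133, 203, 198, 148, 94, 86, 92, 97, 91, 92, 140, 148, 158, 157, 136, 155, 195, 222, 230, 233, 247, 247, 248, 249, 248, 249, 249, 249, 249, 249, 249, 250]
98 [132, 87, 202, 205, 204, 206, 199, 199, 199, 200, 196, 148, 96, 145, 159, 151, 201, 252, 248, 252, 252, 252, 251, 251, 251, 252, 252, 251, 252, 251, 252, 252, 251, 252]
```

Run:
```python
from h import *
w=dict(np.load("w6.npz"));g=w["img"].max(2).astype(float)
def fit(pts,name):
    P=cast(w,pts,.065)[:,:2]*1000;vx,vy,x0,y0=cv2.fitLine(P.astype(np.float32),cv2.DIST_HUBER,0,.01,.01).ravel()
    n=np.array([-vy,vx]);res=(P-[x0,y0])@n;print(name,len(P),"ang",round(np.degrees(np.arctan2(vy,vx)),2),"pt",x0.round(1),y0.round(1),"rms",res.std().round(2));return (x0,y0)
def cross(a,th):  # first upward crossing
    i=np.where((a[:-1]<th)&(a[1:]>=th))[0]
    return [k+(th-a[k])/(a[k+1]-a[k]) for k in i]
L=[];R=[]
for y in range(0,64,2):
    c=412-y*.3;lo=int(c-10);x=cross(g[y,lo:lo+20],190)
    if x:L.append((lo+x[-1],y))
    c=479-y*.355;lo=int(c-8);x=cross(g[y,lo:lo+14],200)
    if x:R.append((lo+x[-1],y))
a=fit(np.array(L),"left outer y=+44");b=fit(np.array(R),"right inner y=-14")
F=[]
for x in list(range(398,418,2)):
    c=cross(g[62:82,x][::-1],195);F.append((x,81-c[0]) if c else (x,0))
G=[]
for x in range(462,480,2):
    print(x,g[76:100:1,x].astype(int).tolist())
F=np.array([f for f in F if f[1]>0]);print(F.round(1).tolist());fit(F,"front left")
```

```text
left outer y=+44 32 ang -10.99 pt 654.3 -191.6 rms 0.19
right inner y=-14 32 ang -11.37 pt 663.8 -252.4 rms 0.08
462 [252, 252, 252, 252, 252, 252, 252, 252, 248, 217, 148, 135, 146, 151, 157, 206, 246, 250, 252, 252, 252, 252, 252, 252]
464 [252, 252, 252, 252, 252, 252, 252, 252, 251, 241, 171, 138, 148, 151, 168, 222, 247, 250, 252, 252, 252, 252, 251, 252]
466 [252, 252, 252, 252, 252, 252, 252, 252, 252, 249, 219, 152, 146, 153, 185, 232, 247, 250, 251, 252, 252, 252, 252, 251]
468 [252, 252, 252, 252, 252, 252, 252, 252, 252, 252, 242, 177, 147, 152, 186, 235, 247, 249, 252, 252, 252, 252, 251, 252]
470 [252, 252, 252, 252, 252, 252, 251, 250, 252, 252, 247, 220, 153, 150, 202, 242, 248, 249, 251, 252, 252, 251, 251, 252]
472 [252, 251, 251, 252, 252, 252, 252, 252, 252, 252, 252, 239, 150, 153, 213, 246, 248, 249, 252, 252, 252, 252, 251, 252]
474 [252, 252, 252, 252, 252, 252, 252, 252, 252, 252, 252, 250, 228, 172, 221, 247, 248, 249, 251, 252, 252, 252, 251, 252]
476 [252, 252, 252, 252, 252, 252, 252, 252, 252, 252, 252, 252, 241, 193, 233, 249, 249, 249, 251, 252, 252, 252, 252, 252]
478 [252, 252, 252, 252, 252, 252, 252, 252, 252, 252, 252, 252, 250, 239, 235, 248, 248, 249, 251, 252, 252, 252, 252, 252]
[[398.0, 68.0], [400.0, 68.5], [402.0, 69.0], [404.0, 69.3], [406.0, 70.3], [408.0, 71.1], [410.0, 75.0], [412.0, 78.2], [414.0, 79.2], [416.0, 79.6]]
front left 10 ang 58.25 pt 626.9 -202.1 rms 0.92
```

Rack yaw is -11.2°, with lateral line l = -104.8 mm (both edges agree within 0.2 mm) and the mouth at s ≈ 655 mm. I'll set the board down on the rack's line to level it and regrip, then insert.

```bash
cat >> h.py <<'E'
def R(s,l=-.1048): return [.98096*s+.1942*l,-.1942*s+.98096*l]
E
python3 - <<'E'
from h import *
go([*R(.485),.15],-11.2);go([*R(.485),.0065],-11.2)
E
```

```text
t 19.7 p [ 0.5233 -0.0673  0.2387] yaw 2.05 zax [-0.     0.002 -1.   ] F [-0.2  0.9 -1.6] op 0.679 ff 40.0 q7 -1.87
shift [-0.483  0.849  0.59 ] turn [-0.001  0.     0.147]
t 19.7 p [ 0.5233 -0.0673  0.2387] yaw 2.05 zax [-0.     0.002 -1.   ] F [-0.2  0.9 -1.6] op 0.679 ff 40.0 q7 -1.87
shift [-0.483  0.85   1.547] turn [-0.001  0.     0.147]
```

```bash
python3 -m pendant '[0.5,-0.2,0.3,0.1,0,0,0.08, 0.5,-0.483,0.6,0.3,0,0,0.147, 0.5,-0.483,0.849,0.59,0,0,0.147, 0.5,-0.483,0.849,0.59,0,0,0.147, 0.5,-0.483,0.849,0.59,0,0,0.147, 0.5,-0.483,0.849,0.59,0,0,0.147]' | head -4
python3 - <<'E'
from h import *
go([*R(.485),.0065],-11.2);print(np.round(r.get_state()["q"],2))
E
```

```text
clock: 20.3
tool_pos: [0.4566, -0.1954, 0.1508]
eef_rot: [0.995, -0.096, 0.0, -0.001]
contact_force: [-0.2, 1.2, -2.2]
t 20.3 p [ 0.4566 -0.1954  0.1508] yaw -10.99 zax [ 0.001  0.002 -1.   ] F [-0.2  1.2 -2.2] op 0.679 ff 40.0 q7 -1.91
shift [-0.006  0.015  0.962] turn [-0.002 -0.     0.002]
[ 0.53  0.68 -0.35  2.03  0.46  0.51 -1.91]
```

```bash
python3 -m pendant '[0.5,-0.006,0.01,0.3,0,0,0.002, 0.5,-0.006,0.01,0.6,0,0,0.002, 0.5,-0.006,0.01,0.85,0,0,0.002, 0.5,-0.006,0.01,0.95,0,0,0.002, 0.5,-0.006,0.01,0.96,0,0,0.002, 0.5,-0.006,0.01,0.965,0,0,0.002]' | head -5
python3 -m pendant '[0.85,0,0,0,0,0,0, 0.85,0,0,0,0,0,0, 0.85,0,0,0,0,0,0, 0.85,0,0,0,0,0,0, 0.85,0,0,0,0,0,0, 0.5,0,0,0,0,0,0, 0.5,0,0,0,0,0,0, 0.5,0,0,0,0,0,0, 0.5,0,0,0,0,0,0, 0.5,0,0,0,0,0,0, 0.5,0,0,0,0,0,0]' 40
python3 - <<'E'
from h import *
go([*R(.527),.090],-11.2);print(np.round(r.get_state()["q"],2))
E
```

```text
clock: 20.9
tool_pos: [0.4561, -0.1976, 0.0068]
eef_rot: [0.995, -0.098, 0.001, -0.001]
contact_force: [0.4, 0.2, -1.5]
opening: 0.679
clock: 22.0
tool_pos: [0.454, -0.1994, 0.0059]
eef_rot: [0.995, -0.099, 0.0, -0.0]
contact_force: [-0.7, 0.8, 0.3]
opening: 0.678
finger_force: 40.0
t 22.0 p [ 0.454  -0.1994  0.0059] yaw -11.37 zax [ 0.  0. -1.] F [-0.7  0.8  0.3] op 0.678 ff 40.0 q7 -2.05
shift [ 0.286 -0.019 -0.56 ] turn [-0.    -0.    -0.002]
[ 0.38  0.95 -0.09  2.09  0.61  0.13 -2.05]
```

```bash
python3 -m pendant '[0.5,0,0,-0.1,0,0,0, 0.5,0,0,-0.25,0,0,0, 0.5,0.1,-0.01,-0.25,0,0,-0.002, 0.5,0.2,-0.019,-0.25,0,0,-0.002, 0.5,0.286,-0.019,-0.25,0,0,-0.002, 0.5,0.286,-0.019,-0.25,0,0,-0.002, 0.5,0.286,-0.019,-0.25,0,0,-0.002]' | head -4
python3 - <<'E'
from h import *
go([*R(.562),.0429],-11.2);print(np.round(r.get_state()["q"],2))
d=r.snapshot("scene");H=hsv(d);h,sa,v=H[...,0],H[...,1],H[...,2]
# expected pixels of plain-end lower/upper edge and mouth, to compare with the image
s=r.get_state()["tool_pos"]
e=np.array([.98096,-.1942]);n=np.array([.1942,.98096])
for z in(.037,.057): print("plain end px",z,proj(d,[[*(s[:2]+.108*e+k*.03*n),z] for k in(-1,1)]).round(1).tolist())
print("slot px",proj(d,[[*R(.6555,-.1048+y),z] for y in(-.032,.032) for z in(.035,.059)]).round(1).tolist())
dark=(v<95)&(sa>90)&((h<14)|(h>172))
for y in range(215,262,3): print(y,"".join("#" if dark[y,c] else "." for c in range(180,240)))
E
```

```text
clock: 22.7
tool_pos: [0.4955, -0.2056, 0.0431]
eef_rot: [0.995, -0.098, -0.001, 0.0]
contact_force: [-0.1, 0.2, -1.4]
t 22.7 p [ 0.4955 -0.2056  0.0431] yaw -11.24 zax [-0.002 -0.    -1.   ] F [-0.1  0.2 -1.4] op 0.676 ff 40.0 q7 -2.0
shift [ 0.24  -0.004  0.001] turn [ 0.     0.001 -0.   ]
[ 0.45  0.9  -0.23  1.96  0.56  0.35 -2.  ]
plain end px 0.037 [[190.3, 245.0], [210.6, 240.9]]
plain end px 0.057 [[189.7, 240.1], [210.2, 236.1]]
slot px [[191.1, 250.9], [190.3, 245.1], [213.0, 246.4], [212.5, 240.6]]
215 ...#######################..................................
218 ....#####################...................................
221 ......####################..................................
224 .......####################.................................
227 ........#####################...............................
230 ........######################..............................
233 .........#####################..............................
236 ..........#####################.............................
239 ...........###############..................................
242 ...................#######..................................
245 ....................##......................................
248 ............................................................
251 ............................................................
254 ............................................................
257 ............................................................
260 ............................................................
```

```bash
python3 -m pendant '[0.5,0.05,-0.002,0,0,0,0, 0.5,0.1,-0.004,0,0,0,0, 0.5,0.14,-0.004,0,0,0,0, 0.5,0.17,-0.004,0,0,0,0, 0.5,0.2,-0.004,0,0,0,0, 0.5,0.22,-0.004,0,0,0,0, 0.5,0.24,-0.004,0,0,0,0, 0.5,0.24,-0.004,0,0,0,0]' | head -4
python3 - <<'E'
from h import *
go([*R(.632),.0429],-11.2)
E
```

```text
clock: 23.55
tool_pos: [0.5325, -0.2118, 0.0434]
eef_rot: [0.995, -0.098, 0.0, -0.0]
contact_force: [0.4, -0.3, -1.5]
t 23.55 p [ 0.5325 -0.2118  0.0434] yaw -11.21 zax [ 0.001 -0.    -1.   ] F [ 0.4 -0.3 -1.5] op 0.679 ff 40.0 q7 -1.97
shift [0.457 0.003 0.004] turn [-0. -0. -0.]
```

```bash
python3 -m pendant '[0.5,0.05,0.003,0.004,0,0,0, 0.5,0.1,0.003,0.004,0,0,0, 0.5,0.15,0.003,0.004,0,0,0, 0.5,0.2,0.003,0.004,0,0,0, 0.5,0.25,0.003,0.004,0,0,0, 0.5,0.3,0.003,0.004,0,0,0, 0.5,0.35,0.003,0.004,0,0,0, 0.5,0.4,0.003,0.004,0,0,0, 0.5,0.44,0.003,0.004,0,0,0, 0.5,0.44,0.003,0.004,0,0,0]' | head -4
python3 - <<'E'
from h import *
go([*R(.598),.0429],-11.2)
E
```

```text
clock: 24.55
tool_pos: [0.5978, -0.2251, 0.0429]
eef_rot: [0.995, -0.098, 0.001, -0.0]
contact_force: [0.1, -0.0, -2.1]
t 24.55 p [ 0.5978 -0.2251  0.0429] yaw -11.21 zax [ 0.001 -0.    -1.   ] F [ 0.1 -0.  -2.1] op 0.676 ff 40.0 q7 -1.91
shift [-0.214  0.    -0.001] turn [-0.    -0.001 -0.   ]
```

```bash
python3 -m pendant '[0.5,0,0,0.01,0,0,0, 0.9,0,0,0.01,0,0,0, 0.9,0,0,0.01,0,0,0, 0.9,0,0,0.01,0,0,0, 0.9,0,0,0.01,0,0,0, 0.9,-0.1,0,0.01,0,0,0, 0.9,-0.22,0,0.01,0,0,0, 0.9,-0.22,0,0.01,0,0,0, 0.9,-0.22,0,0.01,0,0,0]' | head -5
python3 -m pendant '[0.5,0,0,0,0,0,0, 0.5,0,0,0,0,0,0, 0.5,0,0,0,0,0,0, 0.5,0,0,0,0,0,0, 0.5,0,0,0,0,0,0, 0.5,0,0,0,0,0,0]' 30
python3 - <<'E'
from h import *
go([*R(.6375),.0415],-11.2)
E
```

```text
clock: 25.45
tool_pos: [0.565, -0.2188, 0.0416]
eef_rot: [0.995, -0.098, 0.001, 0.0]
contact_force: [0.5, -0.2, 0.4]
opening: 0.9
clock: 26.05
tool_pos: [0.5647, -0.2187, 0.0414]
eef_rot: [0.995, -0.098, 0.0, 0.0]
contact_force: [0.9, -0.2, -0.7]
opening: 0.678
finger_force: 30.0
t 26.05 p [ 0.5647 -0.2187  0.0414] yaw -11.21 zax [ 0.001 -0.    -1.   ] F [ 0.9 -0.2 -0.7] op 0.678 ff 30.0 q7 -1.94
shift [ 0.274 -0.    -0.001] turn [-0. -0. -0.]
```

```bash
python3 -m pendant '[0.5,0.05,0,0,0,0,0, 0.5,0.1,0,0,0,0,0, 0.5,0.15,0,0,0,0,0, 0.5,0.19,0,0,0,0,0, 0.5,0.22,0,0,0,0,0, 0.5,0.24,0,0,0,0,0, 0.5,0.255,0,0,0,0,0, 0.5,0.255,0,0,0,0,0]' | head -4
python3 -m pendant '[0.5,0.01,0,0,0,0,0, 0.5,0.02,0,0,0,0,0, 0.5,0.03,0,0,0,0,0, 0.5,0.035,0,0,0,0,0, 0.5,0.035,0,0,0,0,0]' | head -4
python3 - <<'E'
from h import *
go([*R(.6375),.0415],-11.2)
E
```

```text
clock: 26.85
tool_pos: [0.6021, -0.2261, 0.0414]
eef_rot: [0.995, -0.098, -0.0, 0.0]
contact_force: [-2.2, -0.1, 3.0]
clock: 27.35
tool_pos: [0.606, -0.2269, 0.0414]
eef_rot: [0.995, -0.098, -0.001, 0.0]
contact_force: [-5.4, 0.9, 5.8]
t 27.35 p [ 0.606  -0.2269  0.0414] yaw -11.21 zax [-0.002  0.    -1.   ] F [-5.4  0.9  5.8] op 0.677 ff 30.0 q7 -1.9
shift [-0.007 -0.001 -0.001] turn [ 0.     0.001 -0.   ]
```

```bash
python3 -m pendant '[0.5,0.015,0,-0.01,0,0,0, 0.5,0.03,0,-0.01,0,0,0, 0.5,0.04,0,-0.01,0,0,0, 0.5,0.04,0,-0.01,0,0,0, 0.5,0.04,0,-0.01,0,0,0]' | head -4
python3 - <<'E'
from h import *
st()
d=r.snapshot("top")
for n in("top","scene"):
    d=r.snapshot(n);H=hsv(d);h,sa,v=H[...,0],H[...,1],H[...,2]
    red=((h<6)|(h>174))&(sa>180)&(v>80)
    for c in blobs(red,15): print(n,c.mean(0).round(),rect(cast(d,c,.055)))
E
```

```text
clock: 27.85
tool_pos: [0.6061, -0.2269, 0.0414]
eef_rot: [0.995, -0.098, -0.007, -0.0]
contact_force: [-14.3, 2.8, 7.9]
t 27.85 p [ 0.6061 -0.2269  0.0414] yaw -11.21 zax [-0.014  0.002 -1.   ] F [-14.3   2.8   7.9] op 0.674 ff 30.0 q7 -1.89
top [371. 208.] (array([ 482.7, -348. ]), array([12.1, 16.8]), 43.8)
top [132. 190.] (array([542.1, 349.7]), array([80.1, 31.2]), 14.1)
top [328. 173.] (array([ 587.5, -224. ]), array([53.9, 14.1]), 78.2)
top [228. 125.] (array([733.3,  70.7]), array([27.7, 26.8]), 0.0)
scene [200. 237.] (array([ 597.2, -225.2]), array([55. , 16.9]), 83.0)
scene [136. 233.] (array([ 495.8, -384.5]), array([76.8, 26.3]), 43.9)
scene [305. 193.] (array([562.3, 157.4]), array([23.3, 38.3]), 57.8)
scene [350. 182.] (array([579.1, 333.1]), array([79.4, 39.7]), 14.0)
```

The board stopped dead at the predicted home position (14 N, no movement). I'll unload, release and lift straight up.

```bash
python3 -m pendant '[0.5,-0.03,0,0,0,0,0, 0.5,-0.03,0,0,0,0,0, 0.95,-0.03,0,0,0,0,0, 0.95,-0.03,0,0,0,0,0, 0.95,-0.03,0,0,0,0,0, 0.95,-0.03,0,0,0,0,0, 0.95,-0.03,0,0,0,0,0]' | head -5
python3 -m pendant '[0.95,0,0,-0.1,0,0,0, 0.95,0,0,-0.3,0,0,0, 0.95,-0.2,0,-0.6,0,0,0, 0.95,-0.8,0,-1,0,0,0, 0.95,-0.9,0,-1,0,0,0, 0.95,-0.9,0,-1,0,0,0, 0.95,-0.9,0,-1,0,0,0]'
python3 -m pendant '[0.95,-0.1,0,-0.5,0,0,0, 0.95,-0.1,0,-0.5,0,0,0, 0.95,-0.1,0,-0.5,0,0,0]' | head -3
python3 - <<'E'
from h import *
st()
e=np.array([.98096,-.1942]);n=np.array([.1942,.98096])
for k in("wrist","top","scene"):
    d=r.snapshot(k);H=hsv(d);h,sa,v=H[...,0],H[...,1],H[...,2]
    red=((h<6)|(h>174))&(sa>170)&(v>80)
    for c in blobs(red,60):
        P=cast(d,c,.055)
        m=P[:,:2].mean(0)
        if abs(m[0]-.61)<.06 and abs(m[1]+.23)<.06: print(k,rect(P),"s",(P[:,:2]@e).min().round(4),(P[:,:2]@e).max().round(4),"l",(P[:,:2]@n).min().round(4),(P[:,:2]@n).max().round(4))
E
```

```text
clock: 28.7
tool_pos: [0.609, -0.2275, 0.043]
eef_rot: [0.995, -0.098, 0.0, 0.0]
contact_force: [0.1, 0.2, -0.5]
opening: 0.944
clock: 29.4
tool_pos: [0.4737, -0.2014, 0.1956]
eef_rot: [0.995, -0.098, 0.0, 0.001]
contact_force: [0.3, -1.5, 0.5]
opening: 0.952
finger_force: 0.0
clock: 29.7
tool_pos: [0.4643, -0.1987, 0.2714]
eef_rot: [0.995, -0.098, 0.004, 0.001]
t 29.7 p [ 0.4643 -0.1987  0.2714] yaw -11.22 zax [ 0.008 -0.002 -1.   ] F [ 0.6 -0.8  0.2] op 0.951 ff 0.0 q7 -1.8
wrist (array([ 595.5, -224.7]), array([58.7, 28.3]), 78.7) s 0.6137 0.642 l -0.1341 -0.0754
top (array([ 595.7, -223.6]), array([59.7, 30. ]), 78.1) s 0.6129 0.6429 l -0.1336 -0.0738
scene (array([ 597.3, -224.4]), array([54.7, 21. ]), 79.2) s 0.6189 0.64 l -0.1315 -0.0768
```

Red end at s = 620 mm (home = 619.5), centred at l = -104.7 mm, angle -11.3°.

```bash
python3 -c "
from plant import r
print(r.finish_job())"
```

```text
the job is handed in; nothing more can be done
None
```

I pushed both ends of the board fully into the jig and held them, red end first. The board is now fully home in the rack's upper slot, plain end first with the red end sticking out. The gripper has let go and the job is handed in after about 30 s, but no verdict came back.

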